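# Crank the inspection lamp up to its height marker

## Robot

A 6-joint arm with a two-finger parallel gripper is mounted at the origin on a cart in front of the work surface, level with it; the furniture and walls round the work are solid. World frame = base frame: x ahead of the robot, y to its left, z up, the work surface at z = 0. Lengths are in m, angles in rad, forces in N, time in s.
With the tool pointing down it reaches from about 0.425 to 0.95 m from the base axis. Payload 3.5 kg.
Tool frame: the origin (TCP) lies midway between the tips of the shut fingers; the grasp point (between the pads) lies 19 mm behind it (ctrl.hold_point_z is the distance from the TCP to the grasp point, in m); z points along the fingers, y is the line along which they close (so a half turn about z gives the same grasp; the last joint's range is limited). The gripper opens to 85 mm and grips with 20 to 120 N. Pads are 22 mm wide; open, the fingers measure 114 mm over their backs; the gripper's body (76 mm by 85 mm) begins 54 mm behind the grasp point. The pads swing forward as they close: fully open they stand 13 mm farther back than shut.
Start: joints at [-1.261, 0.286, 1.577, -0, 1.279, -0.15], TCP at [0.3, -0.605, 0.231] pointing down, gripper open.
Joint ranges: [-2.77, 2.77], [-0.9, 2.22], [0.21, 2.48], [-1.53, 4.67], [0.24, 2.81], [-2.84, 2.84]. Speed limits (rad/s): [2.79, 2.79, 3.14, 3.14, 3.14, 3.14].

## Interface

Orientations are given as a unit quaternion [x, y, z, w].
In Python, from plant import readout, cams, sign_off, ctrl gives the robot as it stands. The module is installed in compiled form; this text tells all that it offers.
- The arm moves only by the tool step_arm, never from a script. Its argument "increments" is a list of rows, each a list of 2 entries, a list of its own where there are three numbers: the shift along the world's x, y, z in mm, then the turn, a rotation vector about the world's x, y, z in rad. In form: [[[x, y, z], [rx, ry, rz]], ...]. A call has 1 to 8 rows; each row shifts and turns the commanded pose from where the row before left it; what a row does not reach is not made up. A row lasts 1/12 s, in which the tool goes at most 41.7 mm and 7.16 degrees, less where a joint would pass 70% of its speed; a pose out of reach is approached as far as the arm can. A call is refused whole if a number of a shift passes 41.7 or a number of a turn 0.125, either way. A call with a gripper value outside its range is refused whole. "fingers" is the opening, from -1 (shut) to 1 (fully open), set as the call begins (left out, the last holds). The fingers move at their own pace and stop on an object; "grip_force" is the grip in N (left out, the last holds). Time passes only in rows, so rows that do not move let the fingers close. It gives the time, the measured TCP pose, the force, the opening and the grip force at its end, in the units of the state.
- readout.get_state(): the state, without advancing time (a new reading comes with each control period).
- cams.read_camera(name): name is "scene" or "side" or "wrist"; returns the picture (384x512x3 uint8, red, green, blue); there is no depth.
- cams.get_calibration(name): a dict with "fx", "fy", "cx", "cy" (pixels), "eye" and "rotation" of the camera in the world; the wrist camera has in their place "T_tool_cam" (4x4, takes a point from camera to tool coordinates, whose origin is the TCP and whose axes are the flange's). Camera axes: x right, y up, looking along -z (the intrinsics and any distortion apply to the point x, -y, -z); pixel columns grow to the right and rows downward; lengths in m; the calibration is good to about 2 mm. A picture is of the moment at which its call begins: read the wrist's pose just before it. get_calibration takes no time and is no camera call.
- sign_off(): hands the job in; it is judged then, once.
The state is a dict: "time": time; "qpos": joint angles; "dq": joint speeds; "joint_efforts": joint torques, N m; "eef_pos": TCP position; "tcp_rot": TCP orientation; "contact_force": force on the tool from outside, world axes, zero at the start; "wrist_torque": the same for the moment, N m; "opening": opening from 0.0 (shut) to 1.0 (fully open); "finger_force": force on a finger pad.
Only numpy, scipy, OpenCV 4.12 (cv2) and the standard library are available. Lean on these libraries where they do the work, as an engineer would, in place of code of your own. Each camera call takes 0.05 s, during which the arm holds its last target. There are 200 camera calls.

## Task

Raise the inspection lamp until its red pointer stands level with the green marker on the mast. Swing the folded crank handle fully out before you turn the crank, crank with it, then fold the handle flat back over the crank arm and leave the lamp at the marker, without disturbing the other things on the trolley.

Things in the scene. Friction and masses are not known exactly. Their poses are not given: they have to be found in the camera images.
- stand: fixed lamp stand: grey base plate 197 x 262 x 10 mm, white housing whose 132 x 128 mm face slopes 30 degrees from level towards the robot, aluminium mast 572 mm high behind it. Origin at table height below the face centre; x from face to mast (mast front at x = 100 mm), y left, z up. In these axes the face normal n is (-sin 30, 0, cos 30), upslope u is (cos 30, 0, sin 30)
- crank_hub (a point): centre of the sloped face, on its surface, 140 mm above the stand's origin: foot of the crank's axis. z axis is the face normal n; x axis points along the crank arm (steel, 14 mm wide) to the handle's pivot and turns with the crank
- handle_pivot (a point): pivot of the folding handle at the end of the crank arm, 58 mm from the crank axis and 36 mm above the face; the clevis round it is 21 mm wide. Axes as crank_hub; the handle turns about the y axis
- handle_grip (a point): point on the axis of the red round sleeve, 62 mm from the pivot. Sleeve 21 mm thick, from 14 to 84 mm from the pivot, spins freely on its axis; the point's -x axis points to its tip. Folded it lies 36 mm above the face, back over arm and hub, tip 26 mm past the hub, with room for fingers down to the face on both sides. Out, it stands along the face normal
- crank (a joint): crank angle in rad, 0 to 9.5; grows clockwise as seen looking at the face, which raises the lamp 8 mm per rad (about 50 mm a turn). At 0 the arm points upslope, at pi/2 it points to the stand's -y. Stays where it is left (friction about 0.2 N m)
- fold (a joint): handle angle in rad: 0 folded flat over the arm, 1.57 fully out (a stop at both ends). Stays where it is left (friction about 0.08 N m)
- pointer (a point): tip of the red pointer (22 mm wide, 4 mm high) on the lamp carriage, in front of the mast; moves straight up with the lamp, and stands 436 mm above the table with the crank at 0
- marker: green marker clip, 12 mm high, fixed on the mast; its origin is on the stand's origin line at the height of the clip's middle, so the pointer is level with it when both have the same z. At the start it is 26 to 62 mm above the pointer
- petri_1: petri dish, 90 mm across and 16 mm high, loose on the left of the stand's base plate below the lamp; origin at its underside
- stain_jar: jar with black lid, 53 mm across, 99 mm high, at the back left; origin at its underside
- brown_bottle: brown bottle with blue cap, 60 mm across, 155 mm high, at the back left; origin at its underside
- torch: red torch 100 mm long, lying at the front; origin at its underside
- tape_blue: roll of blue tape, 60 mm across, 18 mm high, at the front right; origin at its underside
- lamp (a joint): height of the lamp in m above its lowest place; always 0.008 x the crank angle. The white lamp head (85 x 230 x 18 mm) overhangs the crank: in the stand's axes x 8 to 93 mm, y -70 to 160 mm, underside 406 mm above the table plus this value. So a tool over the crank must lean back towards the robot, about along the face normal

How it is judged:
On the way, in this order (a step that is already met when the one before it is completed fails the run):
1. the handle is swung out (at least 1.35 rad) while the lamp has moved no more than 6 mm from its starting height (value of joint fold above 1.35 rad and distance of pointer from where it was at the start of the episode below 0.006 m), for 0.1 s.
2. with the handle out (over 1.0 rad), the pointer is within 6 mm of the middle of the green marker in height (value of joint fold above 1 rad and z of pointer in the frame of marker between -0.006 and 0.006 m), for 0.2 s.
At the end, for the whole second after the job is handed in: the handle is folded back to within 0.2 rad of flat and the red pointer is at rest within 6 mm of the middle of the green marker in height (value of joint fold below 0.2 rad and z of pointer in the frame of marker between -0.006 and 0.006 m and velocity of joint crank between -0.1 and 0.1 rad/s); the robot touches nothing.
It fails at once if a bystander (petri dish, jar, bottle, torch or tape) is moved more than 20 mm (distance of any of petri_1, stain_jar, brown_bottle, torch, tape_blue from where it was at the start of the episode above 0.02 m).
It also fails if it takes over 67 s, if anything falls off the work surface, if the arm or the gripper's body presses on something with over 40 N, if the wrist force passes 120 N, or if a joint passes its speed limit or range.

## Working session

There is one attempt and no reset: what is moved stays moved. The work goes in short steps, Python scripts to look and compute and a tool call to move; the robot and the scene stay as the last step left them, time stands still between calls to the robot, and variables do not carry over. Pictures are saved under pics/ and viewed, at most 10 in all, crops included, and the job is handed in when it is done.

Besides the shell and the picture viewer there is one more tool, called after "Request:" as name(argument=value, ...) on one line, values as JSON. step_arm: Moves the arm, as the interface text tells. Its arguments: {"type":"object","properties":{"increments":{"type":"array","items":{"type":"array"}},"fingers":{"type":"number"},"grip_force":{"type":"number"}},"required":["increments"]}

```bash
mkdir -p pics; python3 - <<'E'
from plant import readout,cams,ctrl
import cv2,numpy as np
s=readout.get_state();print(s)
print(ctrl.hold_point_z)
ims=[]
for n in["scene","side","wrist"]:
    im=cams.read_camera(n);cv2.imwrite(f"pics/{n}0.png",im[:,:,::-1]);print(n,cams.get_calibration(n))
    ims.append(im)
a=np.hstack(ims[:2]);cv2.imwrite("pics/both0.png",cv2.resize(a,(800,300))[:,:,::-1])
E
```

```text
{'time': 0.0, 'qpos': array([-1.26100235e+00,  2.87165758e-01,  1.57820923e+00, -2.87509936e-05,
        1.27856519e+00, -1.49972718e-01]), 'dq': array([-9.50375399e-05,  3.11731349e-04,  1.11687895e-03,  1.41726256e-03,
       -7.34605728e-04, -5.25477558e-04]), 'joint_efforts': array([ 3.20019371e-04, -4.05972433e+01, -2.92626107e+01, -9.97348047e-05,
        5.79729007e-03, -4.97441874e-06]), 'eef_pos': array([ 0.29935616, -0.60424827,  0.22992965]), 'tcp_rot': array([ 9.73691365e-01,  2.27867832e-01, -1.07413597e-04, -1.16891898e-03]), 'contact_force': array([-0.12462377,  0.23073093, -0.04151426]), 'wrist_torque': array([-0.00612897,  0.05571786, -0.04711167]), 'finger_force': 0.0, 'opening': 0.998276088710531}
0.0187
scene {'fx': 444.42402973130834, 'fy': 444.42402973130834, 'cx': 259.1175215572571, 'cy': 197.1276670627978, 'eye': array([-0.09149615,  0.67525533,  1.38916758]), 'rotation': array([-0.13235974,  0.32855506,  0.87509608, -0.32975646])}
side {'fx': 373.11483504258734, 'fy': 373.11483504258734, 'cx': 258.22522284257155, 'cy': 186.94362306724938, 'eye': array([ 0.55124328, -0.95903114,  0.74744222]), 'rotation': array([ 0.52961594,  0.00436086, -0.00636613,  0.84820246])}
wrist {'fx': 321.06895257047387, 'fy': 321.06895257047387, 'cx': 258.57190250400066, 'cy': 191.1162923239235, 'T_tool_cam': array([[ 7.15498907e-04,  9.50503244e-01,  3.10713809e-01,
         7.86040612e-02],
       [ 9.99999741e-01, -6.56243633e-04, -2.95246033e-04,
         5.32368858e-04],
       [-7.67283532e-05,  3.10713940e-01, -9.50503468e-01,
        -1.42778828e-01],
       [ 0.00000000e+00,  0.00000000e+00,  0.00000000e+00,
         1.00000000e+00]])}
```

View pics/scene0.png

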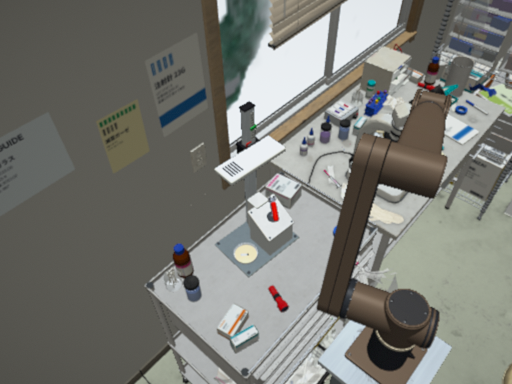

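View pics/side0.png

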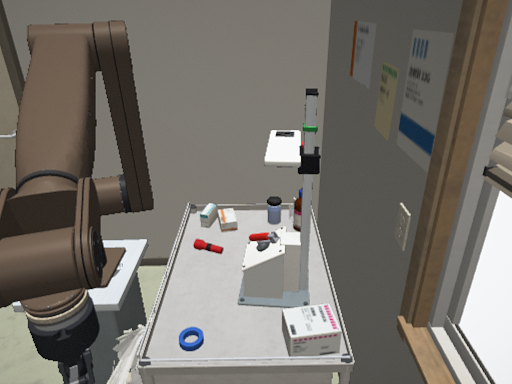

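The scene view shows the stand with its face near (270,215) and the folded red handle at (274,210). The side view shows the mast at x≈308, the green marker at (310,128) and the handle at (262,237). I'll zoom in on both.

```bash
python3 - <<'E'
import cv2,numpy as np
a=cv2.imread("pics/scene0.png")[90:280,205:305];b=cv2.imread("pics/side0.png")[80:310,225:345]
a=cv2.resize(a,None,fx=3.1,fy=3.1,interpolation=cv2.INTER_CUBIC);b=cv2.resize(b,None,fx=2.58,fy=2.58,interpolation=cv2.INTER_CUBIC)
h=min(len(a),len(b));cv2.imwrite("pics/z1.png",np.hstack([a[:h],b[:h]]));print(a.shape,b.shape)
E
```

```text
(589, 310, 3) (593, 310, 3)
```

View pics/z1.png

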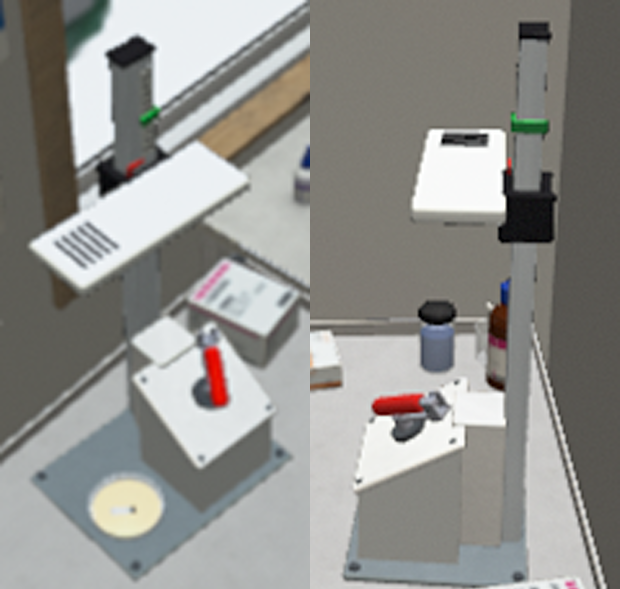

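```bash
cat > h.py <<'E'
import numpy as np,cv2
from scipy.spatial.transform import Rotation as R
from plant import cams,readout
def cal(n):
    c=cams.get_calibration(n)
    if n=="wrist":
        s=readout.get_state();T=c["T_tool_cam"];Q=R.from_quat(s["tcp_rot"]).as_matrix()
        return c,Q@T[:3,:3],s["eef_pos"]+Q@T[:3,3]
    return c,R.from_quat(c["rotation"]).as_matrix(),np.array(c["eye"])
def ray(n,u,v):
    c,M,e=cal(n); d=M@np.array([(u-c["cx"])/c["fx"],-(v-c["cy"])/c["fy"],-1]);return e,d/np.linalg.norm(d)
def plane(n,u,v,z):
    e,d=ray(n,u,v);return e+d*(z-e[2])/d[2]
def tri(n1,p1,n2,p2):
    e1,d1=ray(n1,*p1);e2,d2=ray(n2,*p2)
    A=np.c_[d1,-d2];t=np.linalg.lstsq(A,e2-e1,rcond=None)[0];a=e1+d1*t[0];b=e2+d2*t[1]
    return (a+b)/2,np.linalg.norm(a-b)
def proj(n,X):
    c,M,e=cal(n);p=M.T@(np.asarray(X)-e);return np.array([c["cx"]-c["fx"]*p[0]/p[2],c["cy"]+c["fy"]*p[1]/p[2]])
E
cat > m.py <<'E'
from h import *
np.set_printoptions(precision=4,suppress=True)
S=lambda x,y:(205+x/3.1,90+y/3.1)
D=lambda x,y:(225+(x-310)/2.58,80+y/2.58)
for p in[(33,477),(135,580),(292,457)]:print("base scene",plane("scene",*S(*p),.01))
for p in[(345,578),(527,580)]:print("base side",plane("side",*D(*p),.01))
for p in[(133,372),(203,465),(272,410),(205,330)]:print("face sc z.107/.172",plane("scene",*S(*p),.107),plane("scene",*S(*p),.172))
for p in[(358,490),(463,437)]:print("face side",plane("side",*D(*p),.107),plane("side",*D(*p),.172))
print("tri R-front",tri("scene",S(272,410),"side",D(463,437)),tri("scene",S(203,465),"side",D(358,490)))
print("pivot",tri("scene",S(208,337),"side",D(434,404)))
print("tip",tri("scene",S(221,402),"side",D(375,406)))
print("marker",tri("scene",S(150,115),"side",D(529,125)))
print("pointer",tri("scene",S(137,165),"side",D(511,165)))
E
python3 m.py
```

```text
base scene [0.7015 0.0624 0.01  ]
base scene [0.5091 0.0873 0.01  ]
base scene [ 0.4811 -0.1692  0.01  ]
base side [ 0.4917 -0.1797  0.01  ]
base side [ 0.6844 -0.1867  0.01  ]
face sc z.107/.172 [ 0.6649 -0.0838  0.107 ] [ 0.6266 -0.0453  0.172 ]
face sc z.107/.172 [ 0.5106 -0.0342  0.107 ] [0.4801 0.0017 0.172 ]
face sc z.107/.172 [ 0.5012 -0.1483  0.107 ] [ 0.4711 -0.1066  0.172 ]
face sc z.107/.172 [ 0.6432 -0.1925  0.107 ] [ 0.606  -0.1485  0.172 ]
face side [ 0.5078 -0.1551  0.107 ] [ 0.5122 -0.2367  0.172 ]
face side [ 0.6236 -0.0644  0.107 ] [ 0.6162 -0.1552  0.172 ]
tri R-front (array([ 0.5592, -0.1365,  0.1305]), np.float64(0.12736411641852063)) (array([ 0.5198, -0.0693,  0.0475]), np.float64(0.03559455177765934))
pivot (array([ 0.5862, -0.1282,  0.1934]), np.float64(0.0038145106047243215))
tip (array([ 0.526 , -0.0834,  0.1632]), np.float64(0.0002119339511055857))
marker (array([ 0.6674, -0.1252,  0.4848]), np.float64(0.012150286262810589))
pointer (array([ 0.6585, -0.0962,  0.4387]), np.float64(0.006645142494064912))
```

The pivot and sleeve-tip points put the crank at about 0.5 rad. The stand is near (0.561, -0.094) with yaw about -0.09. Next I plan a move to a wrist-camera view along the face normal.

```bash
cat >> h.py <<'E'
def frame(yaw,hub):
    c,s=np.cos(yaw),np.sin(yaw);ex=np.array([c,s,0]);ey=np.array([-s,c,0]);ez=np.array([0,0,1.])
    return np.array(hub),.866*ex+.5*ez,ey,-.5*ex+.866*ez   # hub,u,y,n
def toolR(F,th):
    h,u,y,n=F;x=-np.cos(th)*u+np.sin(th)*y;return np.c_[x,np.cross(-n,x),-n]
def delta(tcp,Rt):
    s=readout.get_state();return (np.asarray(tcp)-s["eef_pos"])*1e3,R.from_matrix(Rt@R.from_quat(s["tcp_rot"]).as_matrix().T).as_rotvec()
E
python3 - <<'E'
from h import *
F=frame(-.09,[.561,-.094,.14]);d,r=delta(F[0]+.15*F[3],toolR(F,.5));print(d,r,np.linalg.norm(r),d/22,r/22)
E
```

```text
[186.86779194 517.11712861  39.66612945] [-0.57220743 -0.26774164  2.0357959 ] 2.1315655948902212 [ 8.49399054 23.50532403  1.80300588] [-0.02600943 -0.01217007  0.09253618]
```

Request:
step_arm(increments=[[[8.5,23.5,4],[-0.026,-0.0122,0.0925]],[[8.5,23.5,4],[-0.026,-0.0122,0.0925]],[[8.5,23.5,4],[-0.026,-0.0122,0.0925]],[[8.5,23.5,4],[-0.026,-0.0122,0.0925]],[[8.5,23.5,4],[-0.026,-0.0122,0.0925]],[[8.5,23.5,4],[-0.026,-0.0122,0.0925]],[[8.5,23.5,4],[-0.026,-0.0122,0.0925]],[[8.5,23.5,4],[-0.026,-0.0122,0.0925]]], fingers=1)

```text
time: 0.82
eef_pos: [0.3677, -0.4154, 0.2631]
tcp_rot: [0.818, 0.564, 0.023, 0.11]
contact_force: [0.1, -0.3, -0.5]
opening: 0.997
finger_force: 0.0
```

Request:
step_arm(increments=[[[8.5,23.5,3],[-0.026,-0.0122,0.0925]],[[8.5,23.5,3],[-0.026,-0.0122,0.0925]],[[8.5,23.5,3],[-0.026,-0.0122,0.0925]],[[8.5,23.5,3],[-0.026,-0.0122,0.0925]],[[8.5,23.5,3],[-0.026,-0.0122,0.0925]],[[8.5,23.5,3],[-0.026,-0.0122,0.0925]],[[8.5,23.5,3],[-0.026,-0.0122,0.0925]],[[8.5,23.5,3],[-0.026,-0.0122,0.0925]]])

```text
time: 1.48
eef_pos: [0.4356, -0.2275, 0.2871]
tcp_rot: [0.542, 0.815, 0.043, 0.203]
contact_force: [1.0, 1.0, 0.1]
opening: 0.999
finger_force: 0.0
```

Request:
step_arm(increments=[[[8.5,23.5,0],[-0.026,-0.0122,0.0925]],[[8.5,23.5,0],[-0.026,-0.0122,0.0925]],[[8.5,23.5,0],[-0.026,-0.0122,0.0925]],[[8.5,23.5,0],[-0.026,-0.0122,0.0925]],[[8.5,23.5,0],[-0.026,-0.0122,0.0925]],[[8.5,23.5,0],[-0.026,-0.0122,0.0925]],[[0,0,0],[0,0,0]],[[0,0,0],[0,0,0]]])

```text
time: 2.15
eef_pos: [0.4864, -0.0871, 0.2869]
tcp_rot: [0.281, 0.924, 0.054, 0.253]
contact_force: [-0.1, -0.5, 0.5]
opening: 0.998
finger_force: 0.0
```

```bash
python3 - <<'E'
from h import *
s=readout.get_state();print(s["time"],s["qpos"],s["eef_pos"])
F=frame(-.09,[.561,-.094,.14]);print(delta(F[0]+.15*F[3],toolR(F,.5)))
im=cams.read_camera("wrist");cv2.imwrite("pics/w1.png",im[:,:,::-1])
im=cams.read_camera("scene");cv2.imwrite("pics/scene1.png",im[:,:,::-1])
E
```

```text
2.15 [-0.48431809 -0.47200537  2.23953478  0.25089866  0.90021273 -1.57446046] [ 0.48635803 -0.08707263  0.28692029]
(array([ -0.05448321,  -0.18648302, -17.02029302]), array([-0.00216461,  0.00070853, -0.00102954]))
```

View pics/w1.png

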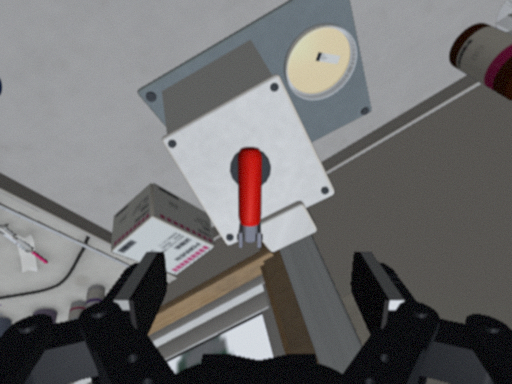

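The wrist view shows the face, with its screws at (275,87), (173,144), (325,190) and (230,238). The red sleeve runs from (250,150) at the tip to (250,235) at the pivot, almost in line with the tool. I'll fit the stand pose from the screws.

```bash
cat > fit.py <<'E'
from h import *
from scipy.optimize import least_squares
np.set_printoptions(precision=4,suppress=True)
im=cv2.imread("pics/w1.png");g=cv2.cvtColor(im,cv2.COLOR_BGR2GRAY).astype(float)
P=[]
for (x,y) in[(275,87),(173,144),(325,190),(230,238)]:
    w=g[y-6:y+7,x-6:x+7];k=np.clip(130-w,0,None)
    if y==238 : k[:, 10:]=0
    yy,xx=np.mgrid[y-6:y+7,x-6:x+7];P.append([(k*xx).sum()/k.sum(),(k*yy).sum()/k.sum()])
P=np.array(P);print(P)
sg=[(-1,1),(-1,-1),(1,1),(1,-1)]
def f(p):
    F=frame(p[2],[p[0],p[1],.14]);return np.concatenate([proj("wrist",F[0]+a*p[3]*F[1]+b*p[4]*F[2])-q for (a,b),q in zip(sg,P)])
r=least_squares(f,[.561,-.094,-.09,.055,.055]);print(r.x,r.fun)
p=r.x;F=frame(p[2],[p[0],p[1],.14])
hsv=cv2.cvtColor(im,cv2.COLOR_BGR2HSV);m=((hsv[...,0]<8)|(hsv[...,0]>172))&(hsv[...,1]>170)&(hsv[...,2]>80)
m[:,:200]=0;m[:,300:]=0;m[:130]=0;m[240:]=0
ys,xs=np.nonzero(m);print(xs.min(),xs.max(),ys.min(),ys.max())
def onp(u,v,h):
    e,d=ray("wrist",u,v);q=e+d*((F[0]+h*F[3]-e)@F[3])/(d@F[3])-F[0];return np.array([q@F[1],q@F[2]])*1e3
for v in (158,175,200,220):
    r_=np.nonzero(m[v])[0];print(v,r_.mean(),onp(r_.mean(),v,.036))
print("pivot",onp(251,236,.036),"tip",onp(250,149,.036),"knob",onp(250,167,.02))
for n in("scene","side"):print(n,"hub",proj(n,F[0]),"pivot for .5",proj(n,F[0]+.058*(np.cos(.5)*F[1]-np.sin(.5)*F[2])+.036*F[3]))
# marker & pointer heights: ray meets plane through mast front (x=.1 in stand)
ex=np.array([np.cos(p[2]),np.sin(p[2]),0])
for nm,n,f0,uv in[("side","side","pics/side0.png",None),("scene","scene","pics/scene0.png",None)]:
    I=cv2.cvtColor(cv2.imread(f0),cv2.COLOR_BGR2HSV)
    G=((I[...,0]>45)&(I[...,0]<80)&(I[...,1]>140)).astype(np.uint8)
    k,l,st,c=cv2.connectedComponentsWithStats(G)
    for i in range(1,k):
        if st[i,4]>8:print(n,st[i],c[i])
E
python3 fit.py
```

```text
[[273.9203  86.6915]
 [171.7377 143.2052]
 [324.5795 190.0031]
 [229.0279 237.4089]]
[ 0.562  -0.1017 -0.1074  0.0564  0.0555] [ 0.0953  0.0108 -0.2645  0.0993  0.0085  0.2138  0.1721 -0.3455]
239 261 149 225
158 250.0 [-14.7495   8.6237]
175 249.5 [-1.5663  1.0135]
200 249.5 [ 18.959  -10.0697]
220 250.0 [ 36.362  -18.9437]
pivot [ 51.078  -25.8171] tip [-21.6604  12.3511] knob [-4.4236  2.7691]
scene hub [271.8916 215.5968] pivot for .5 [272.6498 197.3531]
side hub [263.2749 247.8375] pivot for .5 [272.0043 236.7206]
side [303 124  14   8  61] [309.0492 128.2951]
scene [250 125   6   5  14] [252.5714 127.2143]
```

The fit residuals are under 0.4 px: hub at (0.562, -0.102), yaw -0.107, crank 0.495. I'll lift so the wrist camera can see the pointer and marker together.

Request:
step_arm(increments=[[[-3,0,40],[0,0,0]],[[-3,0,40],[0,0,0]],[[-3,0,40],[0,0,0]],[[-3,0,40],[0,0,0]],[[-3,0,40],[0,0,0]],[[-3,0,40],[0,0,0]],[[0,0,0],[0,0,0]],[[0,0,0],[0,0,0]]])

```text
time: 2.92
eef_pos: [0.4685, -0.0891, 0.5315]
tcp_rot: [0.282, 0.923, 0.053, 0.257]
contact_force: [0.3, -0.9, -1.0]
opening: 0.999
finger_force: 0.0
```

```bash
python3 - <<'E'
from h import *
s=readout.get_state();print(s["time"],s["qpos"],s["eef_pos"],s["tcp_rot"])
im=cams.read_camera("wrist");cv2.imwrite("pics/w2.png",im[:,:,::-1])
F=frame(-.1074,[.562,-.1017,.14]);ex=np.array([np.cos(-.1074),np.sin(-.1074),0])
for z in(.44,.48):print(proj("wrist",F[0]+.1*ex+[0,0,z-.14]))
E
```

```text
2.9167 [-0.51295741 -0.52698481  1.84496148  0.213361    1.33658478 -1.48917409] [ 0.46850219 -0.0891468   0.53146505] [0.2817241  0.92293938 0.05270167 0.25697657]
[307.82520766 265.04963525]
[321.19794358 297.60430999]
```

View pics/w2.png

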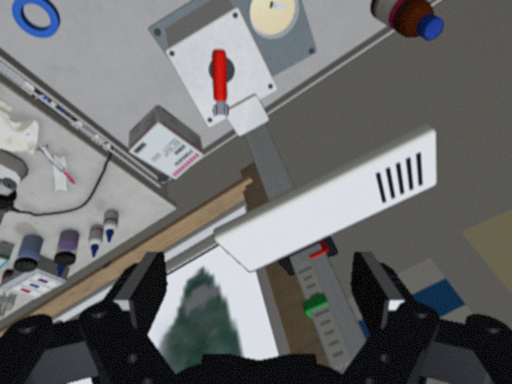

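Pointer at about (318,250) and marker at about (316,305), in the inverted view. I'll extract the blobs.

```bash
python3 - <<'E'
from h import *
np.set_printoptions(precision=4,suppress=True)
im=cv2.imread("pics/w2.png");H=cv2.cvtColor(im,cv2.COLOR_BGR2HSV)
F=frame(-.1074,[.562,-.1017,.14]);ex=np.array([np.cos(-.1074),np.sin(-.1074),0]);o=F[0]*[1,1,0]
def st(X):X=X-o;return np.array([X@ex,X@F[2],X[2]])
def onx(n,u,v,x):
    e,d=ray(n,u,v);return st(e+d*(x-(e-o)@ex)/(d@ex))
red=((H[...,0]<8)|(H[...,0]>172))&(H[...,1]>150)&(H[...,2]>80);gr=(H[...,0]>45)&(H[...,0]<80)&(H[...,1]>130)
red[:200]=0;red[300:]=0;gr[:270]=0;gr[340:]=0
for nm,m in(("red",red),("green",gr)):
    m[:,:280]=0;m[:,350:]=0
    c,_=cv2.findContours(m.astype(np.uint8),cv2.RETR_EXTERNAL,cv2.CHAIN_APPROX_SIMPLE);c=max(c,key=cv2.contourArea)
    r=cv2.minAreaRect(c);b=cv2.boxPoints(r);print(nm,r,b.tolist())
    uv=r[0]
    for x in(.07,.08,.09,.1):print(x,onx("wrist",*uv,x),[onx("wrist",*q,x)[2].round(4) for q in b])
I=im[225:335,270:370];cv2.imwrite("pics/c.png",cv2.resize(I,None,fx=5,fy=5,interpolation=cv2.INTER_CUBIC))
# side view marker
for x in(309.05,):
    e,d=ray("side",309.05,128.3);
    for y in(0,-.01,-.02,-.03):
        t=(y-(e-o)@F[2])/(d@F[2]);print("side y",y,st(e+d*t))
E
```

```text
red ((320.1379089355469, 252.15516662597656), (10.511242866516113, 19.202104568481445), 40.23635482788086) [[309.92413330078125, 256.0896301269531], [322.32757568359375, 241.4310302734375], [330.3516845703125, 248.220703125], [317.9482421875, 262.8793029785156]]
0.07 [0.07   0.0203 0.4487] [np.float64(0.4479), np.float64(0.4385), np.float64(0.4496), np.float64(0.4587)]
0.08 [0.08   0.0197 0.4431] [np.float64(0.4422), np.float64(0.4325), np.float64(0.444), np.float64(0.4534)]
0.09 [0.09   0.0191 0.4375] [np.float64(0.4366), np.float64(0.4265), np.float64(0.4384), np.float64(0.4481)]
0.1 [0.1    0.0186 0.4318] [np.float64(0.4309), np.float64(0.4205), np.float64(0.4328), np.float64(0.4428)]
green ((313.9734802246094, 303.3982238769531), (15.239678382873535, 24.835031509399414), 48.8140754699707) [[299.61065673828125, 305.8406982421875], [318.3009033203125, 289.4866943359375], [328.3363037109375, 300.95574951171875], [309.64605712890625, 317.30975341796875]]
0.07 [ 0.07   -0.005   0.4948] [np.float64(0.4913), np.float64(0.4841), np.float64(0.4981), np.float64(0.505)]
0.08 [ 0.08   -0.0064  0.4907] [np.float64(0.4871), np.float64(0.4797), np.float64(0.4941), np.float64(0.5012)]
0.09 [ 0.09   -0.0078  0.4866] [np.float64(0.4829), np.float64(0.4752), np.float64(0.4901), np.float64(0.4975)]
0.1 [ 0.1    -0.0093  0.4825] [np.float64(0.4787), np.float64(0.4708), np.float64(0.4862), np.float64(0.4937)]
side y 0 [0.1106 0.     0.4853]
side y -0.01 [ 0.1102 -0.01    0.4884]
side y -0.02 [ 0.1099 -0.02    0.4915]
side y -0.03 [ 0.1095 -0.03    0.4945]
```

View pics/c.png

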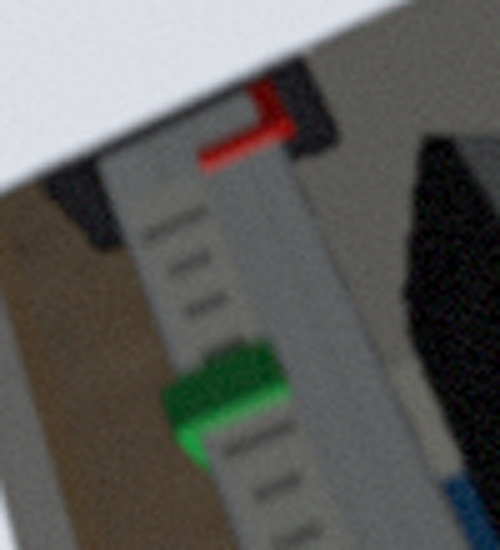

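Level difference is about 48 mm, so roughly 6 rad of cranking. Now I plan the approach and grasp.

```bash
cat >> h.py <<'E'
F0=frame(-.1074,[.562,-.1017,.14])
def gtcp(th,fold,r=.058,g=.062,zoff=0):
    h,u,y,n=F0;x=np.cos(th)*u-np.sin(th)*y
    return h+x*(r-g*np.cos(fold))+n*(.036+g*np.sin(fold)-.0187+zoff)
E
python3 - <<'E'
from h import *
np.set_printoptions(precision=4,suppress=True)
print(delta(gtcp(.495,0,zoff=.13),toolR(F0,.495)));print(F0)
print((gtcp(.495,0)-gtcp(.495,0,zoff=.13))*1e3)
E
```

```text
(array([  17.546 ,   -2.6221, -262.3618]), array([-0.0035,  0.0028, -0.0107]))
(array([ 0.562 , -0.1017,  0.14  ]), array([ 0.861 , -0.0928,  0.5   ]), array([0.1072, 0.9942, 0.    ]), array([-0.4971,  0.0536,  0.866 ]))
[  64.6255   -6.9676 -112.58  ]
```

Request:
step_arm(increments=[[[2.5,-0.5,-37.5],[0,0,-0.0018]],[[2.5,-0.5,-37.5],[-0.0005,0.0005,-0.0018]],[[2.5,-0.5,-37.5],[-0.0005,0.0005,-0.0018]],[[2.5,-0.5,-37.5],[-0.001,0.0005,-0.0018]],[[2.5,-0.5,-37.5],[-0.001,0.0005,-0.0018]],[[2.5,0,-37.5],[-0.0005,0.0005,-0.0017]],[[2.5,0,-37.5],[0,0.0003,0]],[[0,0,0],[0,0,0]]])

```text
time: 3.63
eef_pos: [0.4801, -0.0878, 0.2506]
tcp_rot: [0.288, 0.925, 0.052, 0.242]
contact_force: [-1.0, 1.0, -2.4]
opening: 0.998
finger_force: 0.0
```

Request:
step_arm(increments=[[[12.9,-1.4,-22.5],[0,0,0]],[[12.9,-1.4,-22.5],[0,0,0]],[[12.9,-1.4,-22.5],[0,0,0]],[[0,0,0],[0,0,0]]])

```text
time: 3.97
eef_pos: [0.5235, -0.0941, 0.1926]
tcp_rot: [0.286, 0.924, 0.051, 0.249]
contact_force: [-0.8, 1.5, -0.4]
opening: 1.001
finger_force: 0.0
```

```bash
python3 - <<'E'
from h import *
np.set_printoptions(precision=4,suppress=True)
print(delta(gtcp(.495,0),toolR(F0,.495)),readout.get_state()["contact_force"])
E
```

```text
(array([ 27.1017,  -4.4388, -39.3425]), array([-0.005 , -0.0094, -0.0021])) [-0.8159  1.5212 -0.393 ]
```

Request:
step_arm(increments=[[[9,-1.5,-13],[-0.002,-0.004,-0.001]],[[9,-1.5,-13],[-0.002,-0.004,-0.001]],[[9,-1.4,-13],[-0.001,-0.001,0]],[[0,0,0],[0,0,0]],[[0,0,0],[0,0,0]]])

```text
time: 4.38
eef_pos: [0.5518, -0.0992, 0.1593]
tcp_rot: [0.286, 0.922, 0.049, 0.258]
contact_force: [-0.4, 0.4, 0.4]
opening: 1.001
finger_force: 0.0
```

```bash
python3 - <<'E'
from h import *
np.set_printoptions(precision=4,suppress=True)
print(delta(gtcp(.495,0),toolR(F0,.495)),readout.get_state()["contact_force"])
im=cams.read_camera("wrist");cv2.imwrite("pics/w3.png",im[:,:,::-1])
E
```

```text
(array([-1.2272,  0.647 , -6.0603]), array([ 0.0038,  0.0077, -0.0003])) [-0.4166  0.4195  0.3673]
```

View pics/w3.png

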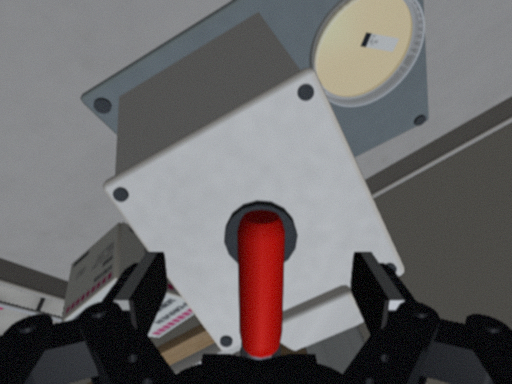

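The sleeve is centred between the fingers at x≈262, with the fingers clear of everything. I'll descend the last few mm and close.

Request:
step_arm(increments=[[[-1,1,-5],[0.002,0.004,0]],[[0,0,0],[0.002,0.003,0]],[[0,0,0],[0,0,0]]])

```text
time: 4.68
eef_pos: [0.5507, -0.098, 0.1541]
tcp_rot: [0.286, 0.922, 0.05, 0.255]
contact_force: [0.2, -0.5, -0.5]
opening: 0.999
finger_force: 0.0
```

Request:
step_arm(increments=[[[0,0,0],[0,0,0]],[[0,0,0],[0,0,0]],[[0,0,0],[0,0,0]],[[0,0,0],[0,0,0]],[[0,0,0],[0,0,0]],[[0,0,0],[0,0,0]],[[0,0,0],[0,0,0]],[[0,0,0],[0,0,0]]], fingers=-1, grip_force=25)

```text
time: 5.35
eef_pos: [0.5511, -0.0971, 0.1536]
tcp_rot: [0.286, 0.922, 0.051, 0.254]
contact_force: [1.8, 4.7, 1.7]
opening: 0.235
finger_force: 24.4
```

```bash
python3 - <<'E'
from h import *
np.set_printoptions(precision=1,suppress=True)
s=readout.get_state();print(delta(gtcp(.495,0),toolR(F0,.495)),s["contact_force"],s["opening"],s["finger_force"],s["wrist_torque"])
p=[gtcp(.495,f) for f in np.linspace(0,1.5,17)];print((np.diff(p,axis=0)*1e3))
E
```

```text
(array([-0.5, -1.5, -0.4]), array([-0.,  0., -0.])) [1.8 4.7 1.7] 0.23491750695592606 24.40197542309761 [ 0.7 -0.1  0.4]
[[-2.7  0.2  5.1]
 [-2.3 -0.1  5.3]
 [-1.9 -0.4  5.5]
 [-1.4 -0.7  5.6]
 [-1.  -1.   5.6]
 [-0.5 -1.3  5.6]
 [-0.  -1.6  5.6]
 [ 0.5 -1.8  5.5]
 [ 0.9 -2.1  5.3]
 [ 1.4 -2.3  5.2]
 [ 1.8 -2.5  4.9]
 [ 2.3 -2.7  4.6]
 [ 2.7 -2.8  4.3]
 [ 3.  -3.   4. ]
 [ 3.4 -3.1  3.6]
 [ 3.7 -3.2  3.1]]
```

Request:
step_arm(increments=[[[-2.7,0.2,5.1],[0,0,0]],[[-2.3,-0.1,5.3],[0,0,0]],[[-1.9,-0.4,5.5],[0,0,0]],[[-1.4,-0.7,5.6],[0,0,0]],[[-1.0,-1.0,5.6],[0,0,0]],[[-0.5,-1.3,5.6],[0,0,0]],[[0,-1.6,5.6],[0,0,0]],[[0.5,-1.8,5.5],[0,0,0]]])

```text
time: 6.02
eef_pos: [0.5407, -0.1029, 0.1956]
tcp_rot: [0.286, 0.923, 0.052, 0.252]
contact_force: [5.4, 5.5, -4.0]
opening: 0.233
finger_force: 25.6
```

```bash
python3 - <<'E'
from h import *
np.set_printoptions(precision=2,suppress=True)
s=readout.get_state();print(delta(gtcp(.495,.75),toolR(F0,.495)),s["contact_force"],s["opening"],s["finger_force"],s["wrist_torque"])
E
```

```text
(array([ 0.6 , -2.65,  1.5 ]), array([-0., -0., -0.])) [ 5.45  5.54 -3.98] 0.23268869295099276 25.593699897872284 [ 0.98 -0.08  0.76]
```

Forces are small, so I'll finish the swing.

Request:
step_arm(increments=[[[0.9,-2.1,5.3],[0,0,0]],[[1.4,-2.3,5.2],[0,0,0]],[[1.8,-2.5,4.9],[0,0,0]],[[2.3,-2.7,4.6],[0,0,0]],[[2.7,-2.8,4.3],[0,0,0]],[[3.0,-3.0,4.0],[0,0,0]],[[3.4,-3.1,3.6],[0,0,0]],[[3.7,-3.2,3.1],[0,0,0]]])

```text
time: 6.68
eef_pos: [0.558, -0.123, 0.2289]
tcp_rot: [0.286, 0.924, 0.053, 0.248]
contact_force: [-6.8, 8.7, 2.7]
opening: 0.234
finger_force: 28.4
```

Request:
step_arm(increments=[[[2.5,-2,0.8],[0,0,0]],[[0,0,0],[0,0,0]],[[0,0,0],[0,0,0]]])

```text
time: 6.93
eef_pos: [0.5615, -0.1258, 0.2315]
tcp_rot: [0.286, 0.923, 0.052, 0.25]
contact_force: [-6.2, 7.1, 3.8]
opening: 0.232
finger_force: 29.1
```

```bash
cat > loc.py <<'E'
from h import *
np.set_printoptions(precision=2,suppress=True)
s=readout.get_state();h,u,y,n=F0
g=s["eef_pos"]+.0187*R.from_quat(s["tcp_rot"]).as_matrix()[:,2]*-1-h
a=np.array([g@u,g@y,g@n])*1e3
F=s["contact_force"];print("grasp u,y,n",a,"r",np.hypot(a[0],a[1]),"ang",np.arctan2(-a[1],a[0]),"F(u,y,n)",F@u,F@y,F@n,"open",s["opening"],s["finger_force"],s["time"])
E
python3 loc.py; python3 - <<'E'
from h import *
for n in("side","scene"):
    im=cams.read_camera(n);cv2.imwrite(f"pics/{n}2.png",im[:,:,::-1])
a=cv2.imread("pics/scene2.png")[90:280,205:305];b=cv2.imread("pics/side2.png")[80:310,225:345]
a=cv2.resize(a,None,fx=3.1,fy=3.1,interpolation=cv2.INTER_CUBIC);b=cv2.resize(b,None,fx=2.58,fy=2.58,interpolation=cv2.INTER_CUBIC)
cv2.imwrite("pics/z2.png",np.hstack([a[:589],b[:589]]))
E
```

```text
grasp u,y,n [ 47.69 -24.17  96.85] r 53.46896458805627 ang 0.4691534972350765 F(u,y,n) -4.123865463235644 6.427053712279446 6.762024029772133 open 0.23162024294194858 29.13290805518045 6.9333
```

View pics/z2.png

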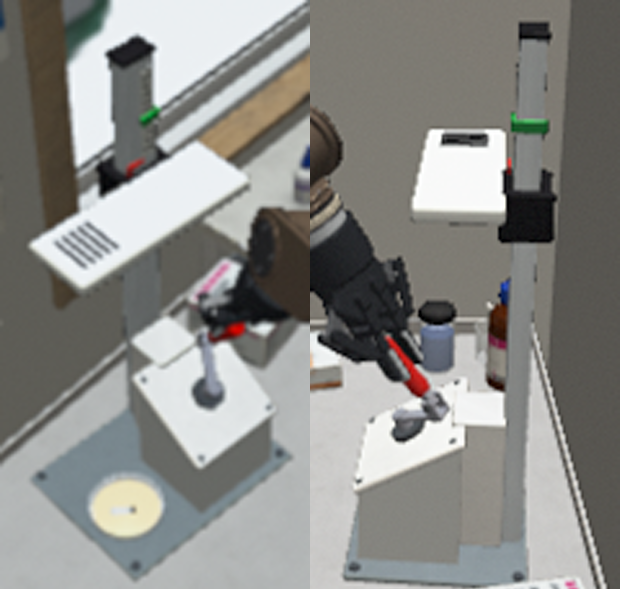

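The handle stands out along the face normal (about 1.5 rad) and the lamp has not moved. Now I compute the crank circle.

```bash
python3 - <<'E'
from h import *
h,u,y,n=F0
t=.47+.15*np.arange(41);P=(54*(np.cos(t)[:,None]*u-np.sin(t)[:,None]*y)).round(1);d=np.diff(P,axis=0).round(1)
for k in range(0,40,8):print("["+", ".join(f"[[{a[0]:g}, {a[1]:g}, {a[2]:g}], [0, 0, 0]]" for a in d[k:k+8])+"]")
E
```

```text
[[[-4.3, -6.5, -2.1], [0, 0, 0]], [[-5.2, -5.7, -2.6], [0, 0, 0]], [[-5.7, -4.8, -3], [0, 0, 0]], [[-6.4, -3.7, -3.4], [0, 0, 0]], [[-6.7, -2.6, -3.7], [0, 0, 0]], [[-6.9, -1.5, -3.9], [0, 0, 0]], [[-7, -0.3, -4], [0, 0, 0]], [[-7, 1, -4.1], [0, 0, 0]]]
[[[-6.7, 2.1, -4], [0, 0, 0]], [[-6.3, 3.3, -3.8], [0, 0, 0]], [[-5.8, 4.3, -3.6], [0, 0, 0]], [[-5.2, 5.3, -3.3], [0, 0, 0]], [[-4.3, 6.2, -2.9], [0, 0, 0]], [[-3.5, 6.9, -2.4], [0, 0, 0]], [[-2.6, 7.4, -1.9], [0, 0, 0]], [[-1.5, 7.8, -1.4], [0, 0, 0]]]
[[[-0.6, 8.1, -0.8], [0, 0, 0]], [[0.6, 8, -0.2], [0, 0, 0]], [[1.6, 8, 0.4], [0, 0, 0]], [[2.6, 7.6, 1], [0, 0, 0]], [[3.5, 7.1, 1.6], [0, 0, 0]], [[4.4, 6.4, 2.2], [0, 0, 0]], [[5.2, 5.7, 2.6], [0, 0, 0]], [[5.8, 4.7, 3], [0, 0, 0]]]
[[[6.3, 3.7, 3.4], [0, 0, 0]], [[6.7, 2.6, 3.7], [0, 0, 0]], [[7, 1.4, 3.9], [0, 0, 0]], [[7, 0.2, 4.1], [0, 0, 0]], [[6.9, -1.1, 4], [0, 0, 0]], [[6.7, -2.2, 4], [0, 0, 0]], [[6.3, -3.3, 3.8], [0, 0, 0]], [[5.8, -4.4, 3.6], [0, 0, 0]]]
[[[5.1, -5.4, 3.3], [0, 0, 0]], [[4.4, -6.2, 2.8], [0, 0, 0]], [[3.4, -6.9, 2.4], [0, 0, 0]], [[2.5, -7.4, 1.9], [0, 0, 0]], [[1.5, -7.9, 1.4], [0, 0, 0]], [[0.5, -8, 0.7], [0, 0, 0]], [[-0.7, -8.1, 0.2], [0, 0, 0]], [[-1.6, -7.9, -0.5], [0, 0, 0]]]
```

Request:
step_arm(increments=[[[-4.3,-6.5,-2.1],[0,0,0]],[[-5.2,-5.7,-2.6],[0,0,0]],[[-5.7,-4.8,-3],[0,0,0]],[[-6.4,-3.7,-3.4],[0,0,0]],[[-6.7,-2.6,-3.7],[0,0,0]],[[-6.9,-1.5,-3.9],[0,0,0]],[[-7,-0.3,-4],[0,0,0]],[[-7,1,-4.1],[0,0,0]]])

```text
time: 7.7
eef_pos: [0.5148, -0.1539, 0.2074]
tcp_rot: [0.287, 0.922, 0.049, 0.257]
contact_force: [4.2, -1.5, -0.2]
opening: 0.24
finger_force: 30.7
```

```bash
python3 loc.py
```

```text
grasp u,y,n [ -2.21 -56.87  97.74] r 56.91509278615322 ang 1.6096637943497023 F(u,y,n) 3.619628438542965 -1.0801233720775447 -2.344495476886092 open 0.23953016858049586 30.65251522231847 7.7
```

Request:
step_arm(increments=[[[-6.7,2.1,-4],[0,0,0]],[[-6.3,3.3,-3.8],[0,0,0]],[[-5.8,4.3,-3.6],[0,0,0]],[[-5.2,5.3,-3.3],[0,0,0]],[[-4.3,6.2,-2.9],[0,0,0]],[[-3.5,6.9,-2.4],[0,0,0]],[[-2.6,7.4,-1.9],[0,0,0]],[[-1.5,7.8,-1.4],[0,0,0]]])

```text
time: 8.37
eef_pos: [0.4777, -0.1087, 0.183]
tcp_rot: [0.286, 0.922, 0.05, 0.255]
contact_force: [-1.3, -4.6, 6.7]
opening: 0.235
finger_force: 31.2
```

```bash
python3 loc.py
```

```text
grasp u,y,n [-50.42 -15.96  97.49] r 52.888226522789246 ang 2.8349937244884176 F(u,y,n) 2.6341678659127323 -4.756999850183008 6.226123798485007 open 0.23547627340649513 31.205309911783843 8.3667
```

Request:
step_arm(increments=[[[-0.6,8.1,-0.8],[0,0,0]],[[0.6,8,-0.2],[0,0,0]],[[1.6,8,0.4],[0,0,0]],[[2.6,7.6,1],[0,0,0]],[[3.5,7.1,1.6],[0,0,0]],[[4.4,6.4,2.2],[0,0,0]],[[5.2,5.7,2.6],[0,0,0]],[[5.8,4.7,3],[0,0,0]]])

```text
time: 9.03
eef_pos: [0.4992, -0.0517, 0.1916]
tcp_rot: [0.285, 0.924, 0.05, 0.251]
contact_force: [-11.8, -1.5, 10.5]
opening: 0.231
finger_force: 32.2
```

```bash
python3 loc.py
```

```text
grasp u,y,n [-32.81  42.97  97.29] r 54.06309468303537 ang -2.2229393275252525 F(u,y,n) -4.777912432910448 -2.755583521372703 14.897190907791042 open 0.2313053330658495 32.17788722671685 9.0333
```

Request:
step_arm(increments=[[[6.3,3.7,3.4],[0,0,0]],[[6.7,2.6,3.7],[0,0,0]],[[7,1.4,3.9],[0,0,0]],[[7,0.2,4.1],[0,0,0]],[[6.9,-1.1,4],[0,0,0]],[[6.7,-2.2,4],[0,0,0]],[[6.3,-3.3,3.8],[0,0,0]],[[5.8,-4.4,3.6],[0,0,0]]])

```text
time: 9.7
eef_pos: [0.5526, -0.05, 0.2221]
tcp_rot: [0.287, 0.923, 0.057, 0.25]
contact_force: [-1.3, 17.7, 7.6]
opening: 0.233
finger_force: 35.2
```

```bash
python3 loc.py
```

```text
grasp u,y,n [28.27 50.12 97.23] r 57.53845103974677 ang -1.0572120083731833 F(u,y,n) 1.0285413873416216 17.50911947538406 8.14915502736055 open 0.23264944621081843 35.18854813068174 9.7
```

Request:
step_arm(increments=[[[5.1,-5,3.3],[0,0,0]],[[4.4,-5.8,2.8],[0,0,0]],[[3.6,-6.5,2.4],[0,0,0]],[[2.7,-7.2,1.9],[0,0,0]],[[1.7,-7.7,1.4],[0,0,0]],[[0,0,0],[0,0,0]]])

```text
time: 10.2
eef_pos: [0.5749, -0.0864, 0.2377]
tcp_rot: [0.287, 0.921, 0.054, 0.259]
contact_force: [14.1, 5.4, 2.2]
opening: 0.236
finger_force: 34.4
```

```bash
python3 loc.py; python3 - <<'E'
from h import *
for n in("side","scene"):
    im=cams.read_camera(n);cv2.imwrite(f"pics/{n}3.png",im[:,:,::-1])
a=cv2.imread("pics/scene3.png")[100:170,230:275];b=cv2.imread("pics/side3.png")[100:170,290:335]
f=8;a=cv2.resize(a,None,fx=f,fy=f,interpolation=cv2.INTER_CUBIC);b=cv2.resize(b,None,fx=f,fy=f,interpolation=cv2.INTER_CUBIC)
cv2.imwrite("pics/z3.png",np.hstack([a,b]))
E
```

```text
grasp u,y,n [58.35 16.51 97.71] r 60.636666133117174 ang -0.27577757567641953 F(u,y,n) 12.7438285864866 6.875969270862976 -4.839163105169364 open 0.23633170196137596 34.39060639415402 10.2
```

View pics/z3.png

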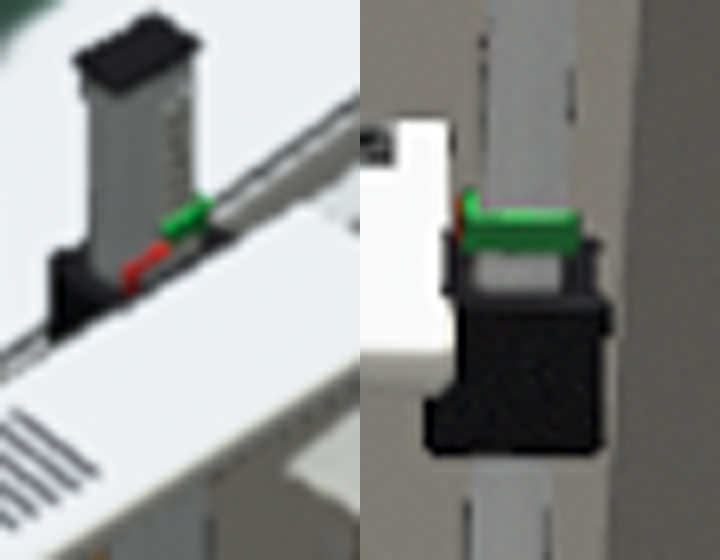

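The pointer is nearly level, a few mm under the marker, with the crank at about 6.0 rad. I'll turn about 0.4 rad more, lining the tool up with the final arm angle on the way.

Request:
step_arm(increments=[[[-2.6,-6.7,-1.1],[-0.043,0.005,0.075]],[[-0.1,-6.2,0.3],[-0.043,0.005,0.075]],[[-0.7,-6.2,0],[-0.043,0.005,0.075]],[[-1,-5.6,-0.3],[-0.043,0.005,0.075]],[[0,0,0],[0,0,0]],[[0,0,0],[0,0,0]],[[0,0,0],[0,0,0]]])

```text
time: 10.88
eef_pos: [0.5686, -0.1124, 0.2353]
tcp_rot: [0.123, 0.957, 0.006, 0.261]
contact_force: [7.3, 0.7, 3.2]
opening: 0.235
finger_force: 29.7
```

```bash
python3 loc.py; cat > lev.py <<'E'
from h import *
import sys
np.set_printoptions(precision=2,suppress=True)
ex=np.array([np.cos(-.1074),np.sin(-.1074),0]);o=F0[0]*[1,1,0]
n=sys.argv[1];im=cams.read_camera(n);cv2.imwrite(sys.argv[2],im[:,:,::-1])
H=cv2.cvtColor(im,cv2.COLOR_RGB2HSV)
red=((H[...,0]<9)|(H[...,0]>170))&(H[...,1]>120)&(H[...,2]>70);gr=(H[...,0]>45)&(H[...,0]<80)&(H[...,1]>110)
c=proj(n,o+.095*ex+[0,0,.487]);print(c)
for nm,m in(("red",red),("green",gr),("dkgreen",gr&(H[...,2]<150))):
    k=np.zeros(m.shape,bool);y0,x0=int(c[1]),int(c[0]);k[max(0,y0-25):y0+25,max(0,x0-30):x0+30]=1
    ys,xs=np.nonzero(m&k)
    if len(xs)==0:print(nm,0);continue
    e,d=ray(n,xs.mean(),ys.mean())
    for x in(.09,.095):
        X=e+d*(x-(e-o)@ex)/(d@ex)-o;print(nm,len(xs),xs.mean(),ys.mean(),"x",x,"y",X@F0[2]*1e3,"z",X[2]*1e3)
E
python3 lev.py scene pics/scene4.png; python3 lev.py side pics/side4.png|head -1
```

```text
grasp u,y,n [54.25 -9.97 97.4 ] r 55.161708362325186 ang 0.18174388222989607 F(u,y,n) 7.822072204679293 1.499308466670653 -0.8495647463992809 open 0.23536886893616804 29.683209289214574 10.8833
[251.85 128.6 ]
red 14 247.35714285714286 131.78571428571428 x 0.09 y 22.958834154395742 z 490.4131499199773
red 14 247.35714285714286 131.78571428571428 x 0.095 y 18.830909576998366 z 484.9530191608508
green 21 253.47619047619048 126.95238095238095 x 0.09 y -2.6667259454756307 z 495.1344983004534
green 21 253.47619047619048 126.95238095238095 x 0.095 y -6.950331434446056 z 489.70305077076125
dkgreen 19 253.6315789473684 127.0 x 0.09 y -3.2994408698569897 z 494.58580993633785
dkgreen 19 253.6315789473684 127.0 x 0.095 y -7.586890241100072 z 489.1510290042005
[302.4  127.49]
```

I'll release, back off along the normal and check the level with the wrist camera.

Request:
step_arm(increments=[[[0,0,0],[0,0,0]],[[0,0,0],[0,0,0]],[[0,0,0],[0,0,0]],[[0,0,0],[0,0,0]],[[0,0,0],[0,0,0]],[[-8,0.9,14],[0,0,0]],[[-16,1.7,28],[0,0,0]],[[-16,1.7,28],[0,0,0]]], fingers=1)

```text
time: 11.65
eef_pos: [0.5256, -0.1087, 0.3022]
tcp_rot: [0.123, 0.959, 0.006, 0.256]
contact_force: [0.2, -0.6, 0.5]
opening: 0.999
finger_force: 0.0
```

Request:
step_arm(increments=[[[-16,1.7,28],[0,0,0]],[[-15,5,38],[0,0,0]],[[-15,5,38],[0,0,0]],[[-10,5,38],[0,0,0]],[[-5,0,38],[0,0,0]],[[0,0,38],[0,0,0]],[[0,0,0],[0,0,0]],[[0,0,0],[0,0,0]]])

```text
time: 12.32
eef_pos: [0.4659, -0.0926, 0.5252]
tcp_rot: [0.123, 0.958, 0.004, 0.261]
contact_force: [0.9, 0.1, -0.5]
opening: 1.002
finger_force: 0.0
```

```bash
python3 loc.py; python3 lev.py wrist pics/w4.png; python3 - <<'E'
from h import *
im=cv2.imread("pics/w4.png");ex=np.array([np.cos(-.1074),np.sin(-.1074),0]);o=F0[0]*[1,1,0]
c=proj("wrist",o+.095*ex+[0,0,.487]).astype(int);print(c)
x0,y0=max(0,c[0]-35),max(0,c[1]-35);cv2.imwrite("pics/c4.png",cv2.resize(im[y0:y0+70,x0:x0+70],None,fx=8,fy=8,interpolation=cv2.INTER_CUBIC));print(x0,y0)
E
```

```text
grasp u,y,n [108.95  -1.27 400.5 ] r 108.95447151909882 ang 0.011640268933247613 F(u,y,n) 0.5415868987369121 0.22280366625501805 -0.8981756859585203 open 1.001655950707522 0.0 12.3167
[282.28 320.7 ]
red 141 300.64539007092196 312.6099290780142 x 0.09 y 19.56057954570379 z 483.03315629558773
red 141 300.64539007092196 312.6099290780142 x 0.095 y 19.71607826282544 z 481.14867448995744
green 323 272.5170278637771 319.7770897832817 x 0.09 y -9.510432639871983 z 486.7100680518921
green 323 272.5170278637771 319.7770897832817 x 0.095 y -9.799441869579239 z 484.8818077663461
dkgreen 320 272.59375 319.7125 x 0.09 y -9.426788297562865 z 486.6555987640512
dkgreen 320 272.59375 319.7125 x 0.095 y -9.714518570258702 z 484.8265056202908
[282 320]
247 285
```

View pics/c4.png

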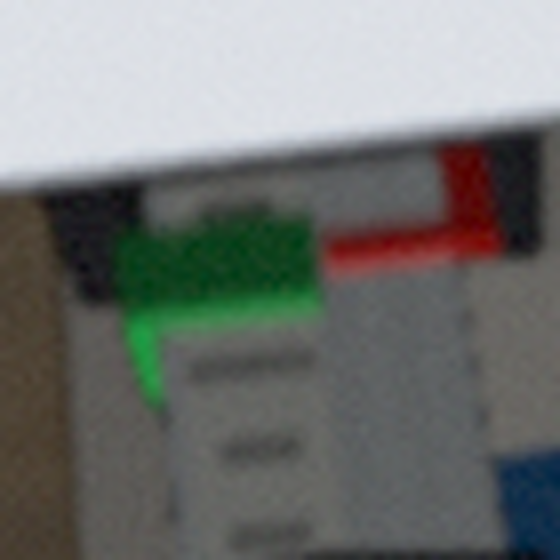

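Inverted close-up: the clip's front face spans about y 215–300 beside the pointer (centre ≈256), and the pointer's front face centres at about 254. At roughly 7 px/mm, they are level within about 1 mm. Going back to fold the handle.

Request:
step_arm(increments=[[[7.8,-2.6,-35.8],[0,0,0]],[[7.8,-2.6,-35.8],[0,0,0]],[[7.8,-2.6,-35.8],[0,0,0]],[[7.8,-2.6,-35.8],[0,0,0]],[[7.8,-2.6,-35.8],[0,0,0]],[[0,0,0],[0,0,0]],[[0,0,0],[0,0,0]]])

```text
time: 12.95
eef_pos: [0.5035, -0.1047, 0.3379]
tcp_rot: [0.124, 0.959, 0.007, 0.254]
contact_force: [0.1, 0.9, 0.7]
opening: 1.002
finger_force: 0.0
```

```bash
python3 loc.py; python3 - <<'E'
from h import *
np.set_printoptions(precision=3,suppress=True)
im=cams.read_camera("wrist");H=cv2.cvtColor(im,cv2.COLOR_RGB2HSV)
m=(((H[...,0]<8)|(H[...,0]>172))&(H[...,1]>150)&(H[...,2]>70)).astype(np.uint8)
k,l,st,c=cv2.connectedComponentsWithStats(m)
h,u,y,n=F0
for i in range(1,k):
    if st[i,4]>150:
        print(st[i],c[i])
        x,yy,w,hh,_=st[i]
        for uv in((x+w/2,yy+11),(x+w/2,yy+hh-11),c[i]):
            for hh_ in(.05,.12):
                e,d=ray("wrist",*uv);q=e+d*((h+hh_*n-e)@n)/(d@n)-h;print(uv,hh_,q@u*1e3,q@y*1e3)
for th in(.15,.2,.25):
    a=np.cos(th)*u-np.sin(th)*y;print(th,[proj("wrist",h+.058*a+z*n) for z in(.036,.05,.12)])
print(delta(gtcp(.2,1.5),toolR(F0,.2)))
E
```

```text
grasp u,y,n [ 48.99  -9.32 218.98] r 49.865901867591724 ang 0.1880184091313701 F(u,y,n) 0.3480263340782229 0.861194918597 0.5846706493929547 open 1.0016466361108984 0.0 12.95
[248 183  24  25 464] [259.739 194.959]
(np.float64(260.0), np.int32(194)) 0.05 71.41661175074019 -12.163670962071196
(np.float64(260.0), np.int32(194)) 0.12 48.17780146070272 -9.118751566431808
(np.float64(260.0), np.int32(197)) 0.05 74.4756098993502 -12.616150045057676
(np.float64(260.0), np.int32(197)) 0.12 50.515144379959295 -9.464485277062087
[259.739 194.959] 0.05 72.354818594061 -12.559596797840884
[259.739 194.959] 0.12 48.89467378801369 -9.421273635367175
0.15 [array([261.319, 175.906]), array([261.457, 179.752]), array([262.374, 205.331])]
0.2 [array([258.427, 175.833]), array([258.44 , 179.675]), array([258.526, 205.236])]
0.25 [array([255.541, 175.619]), array([255.429, 179.454]), array([254.686, 204.961])]
(array([  62.069,   -7.534, -107.358]), array([ 0.024, -0.005, -0.045]))
```

Request:
step_arm(increments=[[[10.4,-1.1,-17.3],[0.006,-0.001,-0.011]],[[10.4,-1.1,-17.3],[0.006,-0.001,-0.011]],[[10.4,-1.1,-17.3],[0.006,-0.001,-0.011]],[[10.4,-1.1,-17.3],[0.006,-0.001,-0.011]],[[10.4,-1.1,-17.3],[0,0,0]],[[10.4,-1.1,-17.3],[0,0,0]],[[0,0,0],[0,0,0]],[[0,0,0],[0,0,0]]])

```text
time: 13.67
eef_pos: [0.5683, -0.1125, 0.2412]
tcp_rot: [0.147, 0.954, 0.011, 0.26]
contact_force: [0.2, -0.4, -0.5]
opening: 0.999
finger_force: 0.0
```

```bash
python3 loc.py
```

```text
grasp u,y,n [ 57.03 -10.08 102.64] r 57.910085262891265 ang 0.1749172247856697 F(u,y,n) -0.05907503175796758 -0.3305473536851052 -0.5418994335926631 open 0.9985677852263158 0.0 13.6667
```

Request:
step_arm(increments=[[[-2.3,0.3,-6],[0,0,0]],[[0,0,0],[0,0,0]]])

```text
time: 13.83
eef_pos: [0.5651, -0.1121, 0.2347]
tcp_rot: [0.147, 0.954, 0.011, 0.26]
contact_force: [-0.3, 0.3, 0.7]
opening: 1.0
finger_force: 0.0
```

Request:
step_arm(increments=[[[0,0,0],[0,0,0]],[[0,0,0],[0,0,0]],[[0,0,0],[0,0,0]],[[0,0,0],[0,0,0]],[[0,0,0],[0,0,0]],[[0,0,0],[0,0,0]],[[0,0,0],[0,0,0]],[[0,0,0],[0,0,0]]], fingers=-1, grip_force=22)

```text
time: 14.5
eef_pos: [0.5651, -0.1116, 0.2334]
tcp_rot: [0.147, 0.955, 0.012, 0.259]
contact_force: [-3.0, 1.7, 3.3]
opening: 0.238
finger_force: 23.0
```

```bash
python3 loc.py; python3 - <<'E'
from h import *
t=np.linspace(1.48,0,17);P=np.array([gtcp(.19,a) for a in t])*1e3
d=np.diff(P.round(1),axis=0).round(1)
for k in(0,8):print("["+", ".join(f"[[{a[0]:g}, {a[1]:g}, {a[2]:g}], [0, 0, 0]]" for a in d[k:k+8])+"]")
E
```

```text
grasp u,y,n [50.31 -9.55 97.53] r 51.21028678475107 ang 0.18762144840392814 F(u,y,n) -1.0559325845933085 1.3701629209072592 4.442136572239845 open 0.23798252727411176 22.991947622504085 14.5
[[[-4.3, 1.6, -3.5], [0, 0, 0]], [[-3.9, 1.5, -3.9], [0, 0, 0]], [[-3.6, 1.4, -4.2], [0, 0, 0]], [[-3.2, 1.3, -4.6], [0, 0, 0]], [[-2.7, 1.3, -4.9], [0, 0, 0]], [[-2.3, 1.1, -5.1], [0, 0, 0]], [[-1.9, 1, -5.3], [0, 0, 0]], [[-1.3, 1, -5.5], [0, 0, 0]]]
[[[-0.8, 0.7, -5.6], [0, 0, 0]], [[-0.4, 0.7, -5.7], [0, 0, 0]], [[0.2, 0.5, -5.7], [0, 0, 0]], [[0.7, 0.4, -5.7], [0, 0, 0]], [[1.2, 0.2, -5.6], [0, 0, 0]], [[1.7, 0.1, -5.5], [0, 0, 0]], [[2.2, -0.1, -5.3], [0, 0, 0]], [[2.6, -0.3, -5.1], [0, 0, 0]]]
```

Request:
step_arm(increments=[[[-4.3,1.6,-3.5],[0,0,0]],[[-3.9,1.5,-3.9],[0,0,0]],[[-3.6,1.4,-4.2],[0,0,0]],[[-3.2,1.3,-4.6],[0,0,0]],[[-2.7,1.3,-4.9],[0,0,0]],[[-2.3,1.1,-5.1],[0,0,0]],[[-1.9,1,-5.3],[0,0,0]],[[-1.3,1,-5.5],[0,0,0]]])

```text
time: 15.17
eef_pos: [0.5436, -0.1016, 0.1991]
tcp_rot: [0.147, 0.954, 0.012, 0.262]
contact_force: [-1.1, 5.0, 6.9]
opening: 0.235
finger_force: 23.4
```

```bash
python3 loc.py
```

```text
grasp u,y,n [13.53 -1.84 79.  ] r 13.651468605443439 ang 0.13553626296951843 F(u,y,n) 2.0443856517177883 4.824283201174615 6.8283297622727535 open 0.23543106317498227 23.403282307845075 15.1667
```

Request:
step_arm(increments=[[[-0.8,0.7,-5.6],[0,0,0]],[[-0.4,0.7,-5.7],[0,0,0]],[[0.2,0.5,-5.7],[0,0,0]],[[0.7,0.4,-5.7],[0,0,0]],[[1.2,0.2,-5.6],[0,0,0]],[[1.7,0.1,-5.5],[0,0,0]],[[2.2,-0.1,-5.3],[0,0,0]],[[2.6,-0.3,-5.1],[0,0,0]]])

```text
time: 15.83
eef_pos: [0.5492, -0.0978, 0.1517]
tcp_rot: [0.148, 0.955, 0.013, 0.259]
contact_force: [-1.5, 8.4, 4.7]
opening: 0.242
finger_force: 21.4
```

```bash
python3 loc.py
```

```text
grasp u,y,n [-5.55  2.43 35.36] r 6.061228757585169 ang -2.7284864850272013 F(u,y,n) 0.22782870366488606 8.223191793386855 5.26235691595358 open 0.24214242311322837 21.39308505691588 15.8333
```

Folded (grasp height 35.4 mm against 36 nominal). Release, retreat and check.

Request:
step_arm(increments=[[[0,0,0],[0,0,0]],[[0,0,0],[0,0,0]],[[0,0,0],[0,0,0]],[[0,0,0],[0,0,0]],[[0,0,0],[0,0,0]],[[-8,0.9,14],[0,0,0]],[[-14,1.5,24],[0,0,0]],[[-14,1.5,24],[0,0,0]]], fingers=1)

```text
time: 16.5
eef_pos: [0.5121, -0.0954, 0.2132]
tcp_rot: [0.147, 0.955, 0.012, 0.258]
contact_force: [0.1, -0.8, 0.0]
opening: 1.003
finger_force: 0.0
```

Request:
step_arm(increments=[[[-14,1.5,24],[0,0,0]],[[-14,1.5,24],[0,0,0]],[[0,0,0],[0,0,0]],[[0,0,0],[0,0,0]]])

```text
time: 16.83
eef_pos: [0.4857, -0.0932, 0.2642]
tcp_rot: [0.147, 0.954, 0.01, 0.261]
contact_force: [-0.0, -0.4, 0.7]
opening: 0.997
finger_force: 0.0
```

```bash
python3 loc.py; python3 - <<'E'
from h import *
np.set_printoptions(precision=3,suppress=True)
im=cams.read_camera("wrist");H=cv2.cvtColor(im,cv2.COLOR_RGB2HSV)
m=(((H[...,0]<8)|(H[...,0]>172))&(H[...,1]>150)&(H[...,2]>70)).astype(np.uint8)
k,l,st,c=cv2.connectedComponentsWithStats(m);h,u,y,n=F0
i=1+st[1:,4].argmax();print(st[i])
x,y0,w,hh,_=st[i]
for v in np.linspace(y0+4,y0+hh-5,4).astype(int):
    r=np.nonzero(l[v]==i)[0];e,d=ray("wrist",r.mean(),v);q=e+d*((h+.036*n-e)@n)/(d@n)-h;print(v,len(r),q@u*1e3,q@y*1e3)
e,d=ray("wrist",x+w/2,y0);q=e+d*((h+.036*n-e)@n)/(d@n)-h;print("tip",q@u*1e3,q@y*1e3)
# side-view tip: height above face
im=cams.read_camera("side");H=cv2.cvtColor(im,cv2.COLOR_RGB2HSV)
m=(((H[...,0]<8)|(H[...,0]>172))&(H[...,1]>150)&(H[...,2]>70)).astype(np.uint8);m[:215]=0;m[270:]=0;m[:,:228]=0;m[:,300:]=0
ys,xs=np.nonzero(m);print("side",len(xs),xs.min(),xs.max(),ys.min(),ys.max(),xs.mean(),ys.mean())
a=np.cos(.19)*u-np.sin(.19)*y
for f in(0,.2):print(f,[proj("side",h+.058*a+.036*n+t*(-np.cos(f)*a+np.sin(f)*n)) for t in(.014,.049,.084)])
E
```

```text
grasp u,y,n [ -4.51   0.36 164.69] r 4.5259094480853665 ang -3.062200562209748 F(u,y,n) 0.388544834940392 -0.4487671164715843 0.6113583561962145 open 0.9972939213144134 0.0 16.8333
[ 251  163   26   80 1821]
167 23 -22.80775798664362 7.344703355247518
190 25 -3.8643352000523845 2.81093534131454
214 23 16.888107413441542 -2.1180650707418844
238 20 38.631457758451454 -7.727338462427838
tip -26.040771935457265 7.975260845924953
side 141 248 269 230 240 258.5531914893617 235.06382978723406
0 [array([270.029, 233.776]), array([259.351, 237.267]), array([249.009, 240.647])]
0.2 [array([269.599, 232.97 ]), array([257.829, 234.495]), array([246.371, 235.98 ])]
```

```bash
python3 - <<'E'
from h import *
np.set_printoptions(precision=2,suppress=True)
h,u,y,n=F0
cams.read_camera("side")
for src,th in(("pics/side0.png",.495),(None,.24)):
    im=cv2.imread(src)[:,:,::-1] if src else cams.read_camera("side")
    H=cv2.cvtColor(np.ascontiguousarray(im),cv2.COLOR_RGB2HSV)
    m=((H[...,0]<8)|(H[...,0]>172))&(H[...,1]>150)&(H[...,2]>70);m[:215]=0;m[270:]=0;m[:,:242]=0;m[:,300:]=0
    a=np.cos(th)*u-np.sin(th)*y;ys,xs=np.nonzero(m)
    print(th,xs.min(),xs.max(),np.polyfit(xs,ys,1),xs.mean(),ys.mean())
    for f in(0,.1,.2):
        P=np.array([proj("side",h+.058*a+.036*n+t*(-np.cos(f)*a+np.sin(f)*n)) for t in(.014,.049,.084)]);print(f,"slope",(P[2]-P[0])[1]/(P[2]-P[0])[0],P[1])
E
```

```text
0.495 249 268 [ -0.07 255.6 ] 258.49152542372883 236.5677966101695
0 slope -0.09720666436099462 [258.97 237.92]
0.1 slope 0.00552593983896315 [258.12 236.57]
0.2 slope 0.09762065610349407 [257.4  235.22]
0.24 248 269 [ -0.21 288.61] 258.57042253521126 235.08450704225353
0 slope -0.29351520253325475 [259.3  237.37]
0.1 slope -0.19076654562230524 [258.47 236.01]
0.2 slope -0.09727576395249943 [257.78 234.61]
```

```bash
python3 lev.py scene pics/scene5.png | grep 0.095
```

```text
red 14 247.0 131.92857142857142 x 0.095 y 20.301075072230773 z 485.22559372295615
green 21 253.47619047619048 126.95238095238095 x 0.095 y -6.950331434446056 z 489.70305077076125
dkgreen 19 253.6315789473684 127.0 x 0.095 y -7.586890241100072 z 489.1510290042005
```

Request:
step_arm(increments=[[[-5,1,38],[0,0,0]],[[-5,0,38],[0,0,0]],[[-5,0,38],[0,0,0]],[[-3,0,38],[0,0,0]],[[-2,0,38],[0,0,0]],[[0,0,38],[0,0,0]],[[0,0,38],[0,0,0]],[[0,0,0],[0,0,0]]])

```text
time: 17.75
eef_pos: [0.4665, -0.092, 0.5371]
tcp_rot: [0.146, 0.953, 0.01, 0.265]
contact_force: [-0.4, 0.8, 1.1]
opening: 1.0
finger_force: 0.0
```

Request:
step_arm(increments=[[[0,0,0],[0,0,0]],[[0,0,0],[0,0,0]],[[0,0,0],[0,0,0]]])

```text
time: 18.0
eef_pos: [0.4654, -0.0916, 0.5246]
tcp_rot: [0.147, 0.955, 0.012, 0.257]
contact_force: [0.1, -0.2, -1.1]
opening: 0.999
finger_force: 0.0
```

```bash
python3 lev.py wrist pics/w5.png | grep 0.095; python3 - <<'E'
from h import *
H=cv2.cvtColor(cv2.imread("pics/w5.png"),cv2.COLOR_BGR2HSV)
o=F0[0]*[1,1,0];ex=np.array([np.cos(-.1074),np.sin(-.1074),0]);c=proj("wrist",o+.092*ex+[0,0,.487]).astype(int)
red=((H[...,0]<9)|(H[...,0]>170))&(H[...,1]>120)&(H[...,2]>70);gr=(H[...,0]>45)&(H[...,0]<80)&(H[...,1]>110)
def z(u,v):
    e,d=ray("wrist",u,v);return ((e+d*(.092-(e-o)@ex)/(d@ex))[2]*1e3).round(1)
for nm,m in(("red",red),("gr",gr)):
    for x in range(c[0]-24,c[0]+32,3):
        r=np.nonzero(m[c[1]-30:c[1]+30,x])[0]+c[1]-30
        if len(r):print(nm,x,r.min(),r.max(),z(x,r.min()-.5),z(x,r.max()+.5),H[r,x,2].tolist())
E
```

```text
red 150 306.75333333333333 314.54 x 0.095 y 19.080944657639993 z 486.5708123811274
green 326 279.63496932515335 322.63803680981596 x 0.095 y -9.507166847436638 z 490.1157463506594
dkgreen 320 279.7875 322.496875 x 0.095 y -9.332927164220289 z 490.001661367651
red 294 318 320 488.5 491.4 [89, 100, 118]
red 297 316 320 487.0 491.9 [89, 85, 102, 134, 147]
red 300 316 320 487.5 492.4 [88, 95, 120, 150, 149]
red 303 315 319 487.0 491.9 [87, 81, 101, 133, 145]
red 306 315 319 487.5 492.4 [82, 92, 122, 152, 148]
red 309 305 318 478.0 491.9 [74, 83, 85, 84, 88, 88, 82, 87, 90, 86, 100, 135, 145]
red 312 305 318 478.5 492.4 [77, 84, 90, 86, 86, 85, 84, 84, 85, 84, 93, 119, 145, 140]
red 315 315 317 489.0 491.9 [84, 112, 121]
gr 270 317 331 483.5 498.2 [46, 61, 63, 61, 60, 63, 65, 63, 67, 60, 83, 111, 138, 139, 129]
gr 273 318 337 485.0 504.3 [65, 63, 62, 65, 65, 65, 63, 65, 77, 113, 136, 138, 129, 126, 141, 141, 144, 143, 139, 130]
gr 276 317 328 484.5 496.3 [68, 67, 69, 62, 65, 61, 63, 69, 70, 83, 121, 140]
gr 279 316 328 484.0 496.8 [61, 65, 63, 65, 64, 61, 62, 64, 64, 74, 112, 137, 136]
gr 282 316 327 484.5 496.3 [66, 66, 66, 62, 68, 66, 67, 64, 66, 86, 119, 141]
gr 285 315 327 484.0 496.7 [61, 65, 67, 67, 65, 63, 63, 63, 63, 78, 112, 138, 138]
gr 288 315 326 484.5 496.3 [69, 65, 65, 70, 65, 65, 62, 63, 66, 85, 120, 139]
gr 291 315 326 485.0 496.7 [65, 63, 60, 61, 65, 67, 68, 66, 76, 111, 139, 140]
```

```bash
python3 -c "
from plant import sign_off,readout
print(readout.get_state()['contact_force']);print(sign_off())"
```

```text
[-0.13640624 -0.12440758 -0.3038774 ]
the job is handed in; nothing more can be done
None
```

I handed the job in at about 18 s of the 67 s allowed: the lamp pointer measures within about 2 mm of the green marker, the handle is folded back to about 0.06 rad from flat, and the arm is clear; the hand-in returned no verdict, and I did not measure the bystanders afterwards.

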